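# Unlatch and open the guard gate of a jar mill

### The arm

A 6-joint arm with a two-finger parallel gripper is mounted at the origin on the work surface. World frame = base frame: x ahead of the robot, y to its left, z up, the work surface at z = 0. Lengths are in mm, angles in rad, forces in N, time in s.
With the tool pointing down it reaches from about 250 to 800 mm from the base axis. Payload 3.9 kg.
Tool frame: the origin (TCP) lies between the finger pads; the fingertips stand manip.finger_overhang ahead of it and the grasp point (between the pads) lies 2 mm behind it (manip.finger_overhang is the distance from the TCP to the fingertips, in mm); z points along the fingers, y is the line along which they close (so a half turn about z gives the same grasp; the last joint's range is limited). The gripper opens to 85 mm and grips with 20 to 120 N. Pads are 22 mm wide; open, the fingers measure 114 mm over their backs; the gripper's body (76 mm by 85 mm) begins 54 mm behind the grasp point. The pads swing forward as they close: fully open they stand 13 mm farther back than shut.
Start: joints at [0, 0.26, -0.138, 1.173, 0, 1.571], TCP at [524.991, -0, 210.304] pointing down, gripper open.
Joint ranges: [-2.78, 2.78], [-0.83, 1.72], [-1.28, 1.37], [-1.9, 2.12], [-1.57, 1.48], [-3.14, 3.14]. Speed limits (rad/s): [2.57, 2.57, 3.14, 3.14, 3.14, 3.14].

### API

Orientations are given as a rotation vector (axis times angle).
In Python, from workcell import manip gives the robot as it stands.
- The arm moves only by the tool move_arm, never from a script. Its argument "plan" is a list that holds one entry, the list of rows, each a list of 7 numbers: the opening, from 0 (shut) to 1 (fully open), then the shift along the tool's x, y, z in mm, then the turn, a rotation vector about the tool's x, y, z in rad. A call has 1 to 20 rows; each row shifts and turns the commanded pose from where the row before left it, along the tool's axes as they then stand; what a row does not reach is not made up. A row lasts 1/8 s, in which the tool goes at most 62.5 mm and 10.7 degrees, less where a joint would pass 70% of its speed; a pose out of reach is approached as far as the arm can. A call with a gripper value outside its range is refused whole. The fingers move at their own pace and stop on an object; the grip force is fixed at half the most. Time passes only in rows, so rows that do not move let the fingers close. It gives the time, the measured TCP pose, the force, the opening and the grip force at its end, in the units of the state.
- manip.state(): the state, without advancing time (a new reading comes with each control period).
- manip.read_camera(name): name is "scene" or "side" or "wrist"; returns the picture (384x512x3 uint8, red, green, blue); there is no depth.
- manip.calibration(name): a dict with "K" (3x3 intrinsics, pixels), "k1" (the pictures are not rectified: a ray, as slopes to the right and down, at radius r is drawn at 1 + k1 r^2 times it, then the intrinsics apply), "camera_from_world" (4x4, takes a point from world to camera coordinates). Camera axes: x right, y down, z forward; pixel columns grow to the right and rows downward; lengths in mm; the calibration is good to about 2 mm. A picture is of the moment at which its call begins: read the wrist's pose just before it. calibration takes no time and is no camera call; for the wrist camera it gives the pose at the moment of the call.
- manip.sign_off(): hands the job in; it is judged then, once.
Trained networks look in the newest picture that a camera, given by its name, has taken for a name from the list of things; names that differ only in an ending like _2 or _b are one class to them, and where a whole thing is asked for, a point or a joint stands for the part that bears it (a point fixed in the world has none). Each returns a list of dicts, best first, with "p" (0 to 1); they miss things now and then, are a little off and sometimes report something else, mostly with a low value. They report only what shows in the picture. A call takes as long as a camera call.
- manip.look_for(camera, target): "location" ([column, row] in pixels, amid what is visible of it).
The state is a dict: "time": time; "q": joint angles; "joint_velocities": joint speeds; "joint_torque": joint torques, N m; "tool_pos": TCP position; "tcp_rot": TCP orientation; "force": force on the tool from outside, world axes, zero at the start; "moment": the same for the moment, N m; "gripper_width": opening from 0.0 (shut) to 1.0 (fully open); "finger_force": force on a finger pad.
Only numpy, scipy, OpenCV 4.12 (cv2) and the standard library are available. Lean on these libraries where they do the work, as an engineer would, in place of code of your own. Each camera call takes 0.05 s, during which the arm holds its last target. There are 200 camera calls.

### The job

The jar mill has finished its run and its jar is to be taken out. Press the thumb lever down so that the latch bar lifts out of its catch, then swing the guard gate wide open, until it stands about square to the guard, and leave it there with the lever let go and the latch bar fallen back level. Swing it steadily, without flinging it, and do not shift or upset anything on the bench.

Things in the scene. Friction and masses are not known exactly. Their poses are not given: they have to be found in the camera images.
- mill: roller jar mill standing inside a fixed guard of steel rods, 305 mm (x) by 285 mm (y) by 222 mm tall, fixed to the bench. Origin at the centre of its underside on the bench. The gate closes its -y side: the hinge post is at its -x end, the latch post at its +x end. Only its position and its yaw about the vertical change
- gate_hinge (a point): point on the gate's vertical hinge axis at bench height; its axes are parallel to the mill's. In the mill's frame it lies at x -142, y -144, z 0 mm. The catch is a notched steel keeper on the latch post, 284 mm from this axis along the shut gate and 16 mm out from its middle plane; the notch's bottom is 172 mm above the bench, its outer lip rises 15 mm higher and slopes away outwards
- gate (a joint): opening angle of the gate in rad: 0 shut, growing as its free end swings out of the guard (towards the mill's -y; clockwise from above), stop at 1.7. A frame of steel flats and 6 mm rods, 10 mm thick, 270 mm from hinge axis to free edge, 44 to 216 mm above the bench, about 0.9 kg. Light hinge friction keeps it where it is left
- latch (a joint): turn of the latch bar about its pivot, in rad: 0 with the bar level and its nose down in the catch, growing as the thumb lever is pressed and the nose rises, stop at 0.48; the nose clears the catch above 0.17. The bar is a dark steel flat 180 mm long, 22 mm high, 6 mm thick on the gate's outer face. Let go, it falls back by its own weight (about 1 N at the lever) at any gate angle
- thumb_lever: dark steel tab standing out level from the latch bar's tail, on the hinge side of the pivot, with open space around and above it. Origin at the tab's centre; it is 30 mm wide along the gate (own x), 36 mm deep (own y, pointing back to the gate), rolled edges 8 mm thick. Moves with bar and gate. Pressing it down 20 mm turns the latch 0.36 rad (arm 55 mm)
- latch_pivot (a point): pivot of the latch bar on the gate's outer face: 195 mm from the hinge axis along the gate, 16 mm out from the gate's middle plane, 185 mm above the bench. The thumb lever's origin, latch down, is 55 mm nearer the hinge, 46 mm further out and 12 mm higher (197 mm above the bench; the gate's top edge is at 216 mm). Moves with the gate
- mortar: white porcelain mortar with its pestle standing in it, 132 mm across, 88 mm tall, on the pan of the balance; origin at the centre of its foot
- amber_bottle: closed brown glass reagent bottle, 64 mm across, 150 mm tall; origin at the centre of its underside
- wide_jar: closed clear glass jar, 60 mm across, 95 mm tall; origin at the centre of its underside
- beaker: glass beaker, 76 mm across, 100 mm tall; origin at the centre of its underside
- tape_roll: roll of label tape lying flat, 86 mm across, 24 mm tall, on the bench in front of the gate (the gate, whose lower edge is 44 mm above the bench, passes over it); origin at the centre of its underside
- weight: polished steel calibration weight, 38 mm across, 57 mm tall; origin at the centre of its underside
- spatula: double-ended steel lab spatula, 180 mm long and 14 mm wide, lying flat on the bench, lower than the gate's lower edge; origin on its underside

How it is judged:
By the outcome, as a careful person would: the job done as asked, in the order asked, and still so for the second after the job is handed in, with the robot touching nothing.
It also fails if it takes over 45 s, if anything falls off the work surface, if the arm or the gripper's body presses on something with over 40 N, if the wrist force passes 120 N, or if a joint passes its speed limit or range.

## Working session

There is one attempt and no reset: what is moved stays moved. The work goes in short steps, Python scripts to look and compute and a tool call to move; the robot and the scene stay as the last step left them, time stands still between calls to the robot, and variables do not carry over. Pictures are saved under pics/ and viewed, at most 10 in all, crops included, and the job is handed in when it is done.

Besides the shell and the picture viewer there is one more tool, called as name([rows], argument=value, ...), one row to a line, values as JSON. move_arm: Moves the arm, as the interface text tells. Its arguments: {"type":"object","properties":{"plan":{"type":"array"}},"required":["plan"]}

```bash
mkdir -p pics; cat > h.py <<'E'
import numpy as np, cv2
from workcell import manip
from scipy.spatial.transform import Rotation as R
E
python3 - <<'E'
from h import *
s=manip.state();print(s, manip.finger_overhang)
for c in ["scene","side"]:
    im=manip.read_camera(c);cv2.imwrite(f"pics/{c}.png",im[:,:,::-1])
    print(c,manip.calibration(c))
    for t in ["mill","gate","latch","thumb_lever","latch_pivot","gate_hinge","mortar","amber_bottle","wide_jar","beaker","tape_roll","weight","spatula"]:
        print(t,[(np.round(d["location"]),round(d["p"],2)) for d in manip.look_for(c,t)[:2]])
E
```

```text
{'time': 0.0, 'q': array([-8.08340785e-06,  2.60704431e-01, -1.39388424e-01,  1.17268775e+00,
       -2.38983058e-05,  1.57079278e+00]), 'joint_velocities': array([ 5.66058143e-04, -4.75066935e-04, -1.17706987e-03, -3.18323767e-04,
        3.49937969e-04,  1.59923194e-05]), 'joint_torque': array([-3.22425103e-04, -4.05677426e+01,  2.53926122e+01,  1.89446745e-02,
       -4.02533055e-05,  2.61086342e-05]), 'tool_pos': array([ 5.24273312e+02, -1.23967966e-02,  2.09446913e+02]), 'tcp_rot': array([-2.22046573, -2.2204557 ,  0.00222953]), 'force': array([-0.68148664, -1.17346166, -0.4361622 ]), 'moment': array([-0.00377972, -0.02815576,  0.03592659]), 'finger_force': 0.0, 'gripper_width': 0.9983874830054636} 17.0
scene {'K': array([[417.30717951,   0.        , 255.2114557 ],
       [  0.        , 417.30717951, 193.38257887],
       [  0.        ,   0.        ,   1.        ]]), 'k1': -0.14681586882415112, 'camera_from_world': array([[ 6.08261432e-02,  9.98118248e-01,  7.75519550e-03,
        -7.60949751e-01],
       [ 8.24876930e-01, -4.58907987e-02, -5.63446613e-01,
        -3.72798058e+0
[... 1208 characters left out ...]
      [ 0.00000000e+00,  0.00000000e+00,  0.00000000e+00,
         1.00000000e+00]])}
mill [(array([210., 129.]), 0.65), (array([379., 268.]), 0.45)]
gate [(array([248., 132.]), 0.65), (array([337., 257.]), 0.63)]
latch [(array([275., 106.]), 0.64)]
thumb_lever [(array([274., 110.]), 0.22)]
latch_pivot [(array([274., 110.]), 0.8)]
gate_hinge [(array([207., 128.]), 0.9)]
mortar [(array([324., 331.]), 0.86)]
amber_bottle [(array([360., 234.]), 0.95)]
wide_jar [(array([333., 258.]), 0.83)]
beaker [(array([377., 269.]), 0.94), (array([209., 128.]), 0.3)]
tape_roll [(array([304., 199.]), 0.66)]
weight [(array([245., 295.]), 0.83), (array([303., 201.]), 0.71)]
spatula [(array([286., 261.]), 0.53)]
```

View pics/scene.png

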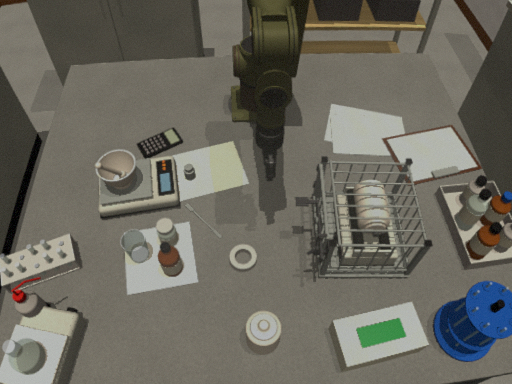

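View pics/side.png

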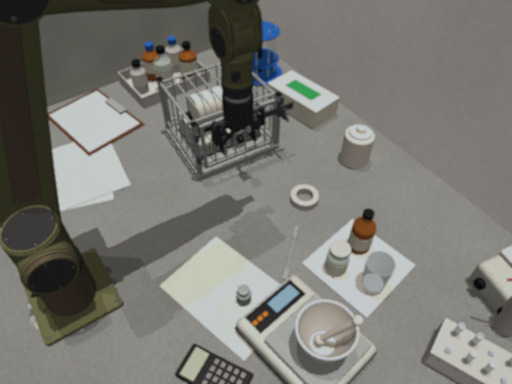

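The scene shows the guard at about (322–425, 165–275). Its gate is on the left side, facing world -y, and the tape roll at (243,256) is in front of it. In the side view the gripper hides the latch. Next I'll enlarge the guard and fit its pose.

```bash
python3 - <<'E'
from h import *
im=cv2.imread("pics/scene.png")[145:290,295:440]
cv2.imwrite("pics/c1.png",cv2.resize(im,None,fx=4.1,fy=4.1,interpolation=cv2.INTER_CUBIC))
im=manip.read_camera("wrist");cv2.imwrite("pics/w.png",im[:,:,::-1])
for t in ["gate","latch","thumb_lever","latch_pivot"]: print(t,manip.look_for("wrist",t)[:2])
E
```

```text
gate [{'location': [411.9, 27.8], 'p': 0.7}]
latch [{'location': [418.7, 52.9], 'p': 0.64}]
thumb_lever [{'location': [419.9, 52.2], 'p': 0.74}, {'location': [418.2, 57.2], 'p': 0.63}]
latch_pivot [{'location': [420.9, 57.8], 'p': 0.9}]
```

View pics/c1.png

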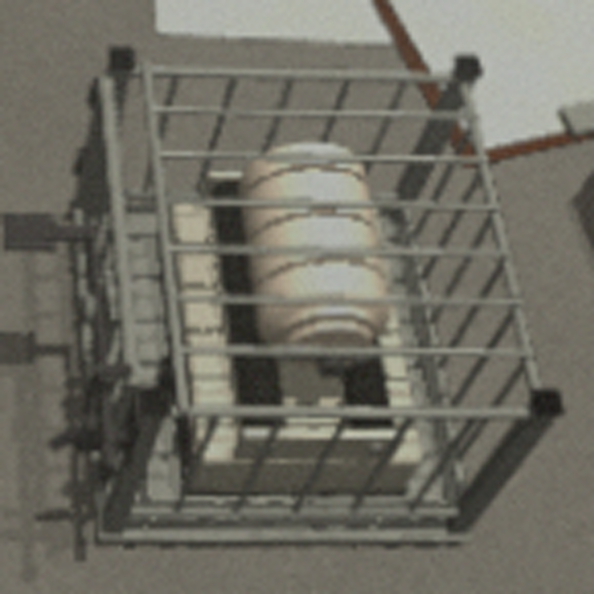

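View pics/w.png

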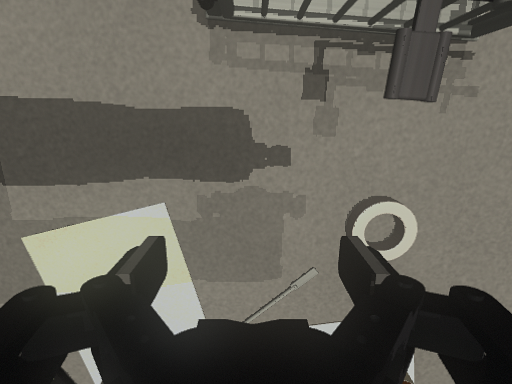

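The crop shows post caps at about (120,60), (467,68), (547,402) and (150,400). Two dark tabs stand out from the gate, at (28,230) and (15,348). The wrist view also shows two tabs, at (415,65) and (315,85). I'll triangulate to tell which is the lever.

```bash
cat >> h.py <<'E'
def ray(c,p,cal=None):
    cal=cal or manip.calibration(c);K=cal["K"]
    n=cv2.undistortPoints(np.array([[p]],float),K,np.array([cal["k1"],0,0,0.]))[0,0]
    # k1 model: distorted = undist*(1+k1 r^2), same as OpenCV
    T=cal["camera_from_world"];d=T[:3,:3].T@[n[0],n[1],1];o=-T[:3,:3].T@T[:3,3];return o,d/np.linalg.norm(d)
def atz(c,p,z,cal=None):
    o,d=ray(c,p,cal);return o+d*(z-o[2])/d[2]
def tri(*rs):
    A=sum(np.eye(3)-np.outer(d,d) for o,d in rs);b=sum((np.eye(3)-np.outer(d,d))@o for o,d in rs);return np.linalg.solve(A,b)
def proj(c,P,cal=None):
    cal=cal or manip.calibration(c);T=cal["camera_from_world"]
    r=cv2.Rodrigues(T[:3,:3])[0];return cv2.projectPoints(np.atleast_2d(P).astype(float),r,T[:3,3],cal["K"],np.array([cal["k1"],0,0,0.]))[0][:,0]
E
python3 - <<'E'
from h import *
cr=lambda x,y:(295+(x+.5)/4.1-.5,145+(y+.5)/4.1-.5)
C=[atz("scene",cr(*p),222) for p in [(121,55),(467,63),(547,397),(152,398)]]
for c in C: print(c.round(1))
C=np.array(C);print("centre",C.mean(0),[np.linalg.norm(C[i]-C[i-1]) for i in range(4)],[np.degrees(np.arctan2(*(C[b]-C[a])[1::-1])) for a,b in [(0,1),(3,2),(0,3),(1,2)]])
t=[cr(28,230),cr(15,348)]; w=[(416,65),(315,85),(325,120)]
for a in t:
  print("scene z197",atz("scene",a,197).round(1),"z0",atz("scene",a,0).round(1))
  for b in w:
    r1,r2=ray("scene",a),ray("wrist",b);P=tri(r1,r2);print(a,b,P.round(1),[np.linalg.norm(np.cross(P-o,d)).round(1) for o,d in (r1,r2)])
print(manip.calibration("wrist")["camera_from_world"].round(2))
E
```

```text
[483.7 178.9 222. ]
[503.4 441.7 222. ]
[785.  420.6 222. ]
[767.4 155.3 222. ]
centre [634.86400802 299.11765486 222.        ] [np.float64(284.72795512583184), np.float64(263.5384747791668), np.float64(282.35265512260884), np.float64(265.9276296480705)] [np.float64(85.70172760977165), np.float64(86.21164413225661), np.float64(-4.745947585949405), np.float64(-4.26703222435666)]
scene z197 [617.4  95.1 197. ] z0 [489.9 130.7   0. ]
(301.4512195121951, 200.71951219512195) (416, 65) [619.   93.3 199.3] [np.float64(1.4), np.float64(1.4)]
(301.4512195121951, 200.71951219512195) (315, 85) [577.   96.6 135.1] [np.float64(9.7), np.float64(9.7)]
(301.4512195121951, 200.71951219512195) (325, 120) [585.6  81.7 154.6] [np.float64(21.5), np.float64(21.5)]
scene z197 [711.3  74.8 197. ] z0 [602.2 106.3   0. ]
(298.280487804878, 229.5) (416, 65) [663.8  96.5 112.1] [np.float64(8.0), np.float64(8.0)]
(298.280487804878, 229.5) (315, 85) [603.3 102.1   2.3] [np.float64(3.8), np.float64(3.8)]
(298.280487804878, 229.5) (325, 120) [615.7  79.3  32.7] [np.float64(22.3), np.float64(22.3)]
[[ 1.0000e+00  0.0000e+00  0.0000e+00 -5.2660e+02]
 [ 0.0000e+00 -9.6000e-01  2.7000e-01 -3.5750e+01]
 [ 0.0000e+00 -2.7000e-01 -9.6000e-01  3.7952e+02]
 [ 0.0000e+00  0.0000e+00  0.0000e+00  1.0000e+00]]
```

The lever triangulates to about (618, 94, 198), which matches the pose from the caps: yaw about -4.5°, hinge about (482, 166). The second tab is its shadow. I'll grip the tab by its sides after a half turn of the wrist, so that joint 6 keeps within its range through the swing.

move_arm([
  [[0.75, 31, 31, -15, 0, 0, 0], [0.75, 31, 31, -15, 0, 0, 0], [0.75, 32, 31, -15, 0, 0, 0], [0.75, 0, 0, 0, 0, 0, -0.18], [0.75, 0, 0, 0, 0, 0, -0.18], [0.75, 0, 0, 0, 0, 0, -0.18], [0.75, 0, 0, 0, 0, 0, -0.18], [0.75, 0, 0, 0, 0, 0, -0.18], [0.75, 0, 0, 0, 0, 0, -0.18], [0.75, 0, 0, 0, 0, 0, -0.18], [0.75, 0, 0, 0, 0, 0, -0.18], [0.75, 0, 0, 0, 0, 0, -0.18], [0.75, 0, 0, 0, 0, 0, -0.18], [0.75, 0, 0, 0, 0, 0, -0.18], [0.75, 0, 0, 0, 0, 0, -0.18], [0.75, 0, 0, 0, 0, 0, -0.18], [0.75, 0, 0, 0, 0, 0, -0.18], [0.75, 0, 0, 0, 0, 0, -0.18], [0.75, 0, 0, 0, 0, 0, -0.18], [0.75, 0, 0, 0, 0, 0, -0.18]],
])

```text
time: 4.15
tool_pos: [618.0, 94.0, 255.2]
tcp_rot: [2.136, -2.304, -0.0]
force: [-0.6, 0.3, 0.5]
gripper_width: 0.753
finger_force: 0.0
```

```bash
python3 - <<'E'
from h import *
s=manip.state();print(s["time"],s["q"].round(2),s["tool_pos"],R.from_rotvec(s["tcp_rot"]).as_matrix().round(3),s["gripper_width"],s["force"])
a=manip.read_camera("wrist");print([manip.look_for("wrist",t)[:2] for t in("thumb_lever","latch_pivot")])
b=manip.read_camera("side")
print(proj("wrist",[[618.5,94,198]]),proj("side",[[618.5,94,198]]), manip.look_for("side","thumb_lever")[:2])
x,y=proj("side",[[618.5,94,198]])[0].astype(int)
b=cv2.resize(b[max(0,y-75):max(0,y-75)+150,x-75:x+75],(384,384),interpolation=2)
cv2.imwrite("pics/m2.png",np.hstack([cv2.resize(a,(410,384)),b])[:,:,::-1])
E
```

```text
4.15 [ 0.15  0.43  0.23  1.37  0.   -1.34] [617.97778491  94.00732336 255.18282411] [[-0.076 -0.997 -0.   ]
 [-0.997  0.076 -0.   ]
 [ 0.     0.    -1.   ]] 0.7530315944536914 [-0.5543639   0.32732125  0.52024889]
[[{'location': [251.4, 200.4], 'p': 0.89}], [{'location': [226.1, 239.4], 'p': 0.89}]]
[[253.62583818 198.95323635]] [[248.68594918 126.65736875]] [{'location': [246.6, 126.5], 'p': 0.71}]
```

View pics/m2.png

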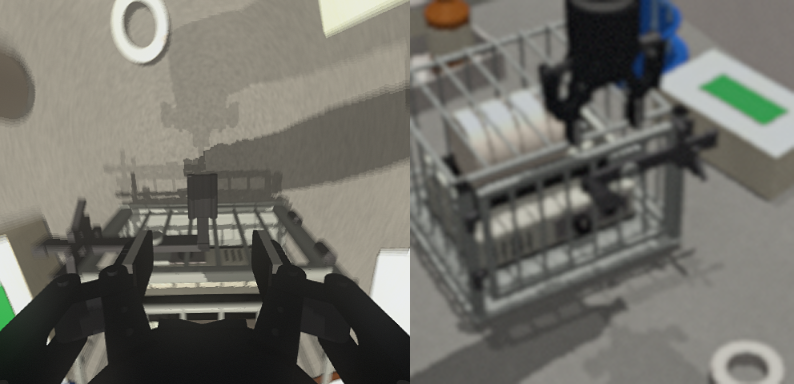

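The wrist view shows the tab at about (252,197), within 2 px of its predicted position and midway between the fingers. I'll descend and grip.

move_arm([
  [[0.75, 0, 0, 20, 0, 0, 0], [0.75, 0, 0, 20, 0, 0, 0], [0.75, 0, 0, 10, 0, 0, 0], [0.75, 0, 0, 9, 0, 0, 0], [0.75, 0, 0, 0, 0, 0, 0], [0.3, 0, 0, 0, 0, 0, 0], [0.2, 0, 0, 0, 0, 0, 0], [0.2, 0, 0, 0, 0, 0, 0], [0.2, 0, 0, 0, 0, 0, 0]],
])

```text
time: 5.52
tool_pos: [618.1, 94.0, 196.5]
tcp_rot: [-2.129, 2.31, -0.0]
force: [1.4, 1.0, 0.2]
gripper_width: 0.203
finger_force: 0.0
```

```bash
python3 - <<'E'
from h import *
s=manip.state();print(s["time"],s["tool_pos"],s["gripper_width"],s["finger_force"],s["force"],s["moment"])
E
```

```text
5.525 [618.11359339  93.98988713 196.50784613] 0.20285146147355737 0.0 [1.41541658 1.04933872 0.20796653] [-0.0589367  -0.03509684 -0.01437393]
```

```bash
python3 - <<'E'
from h import *
a=manip.read_camera("wrist");print(manip.look_for("wrist","thumb_lever")[:2])
b=manip.read_camera("side")[60:190,180:320]
cv2.imwrite("pics/m3.png",np.hstack([a[:,60:452],cv2.resize(b,(404,384),interpolation=2)])[:,:,::-1])
E
```

```text
[{'location': [250.6, 228.1], 'p': 0.59}]
```

View pics/m3.png

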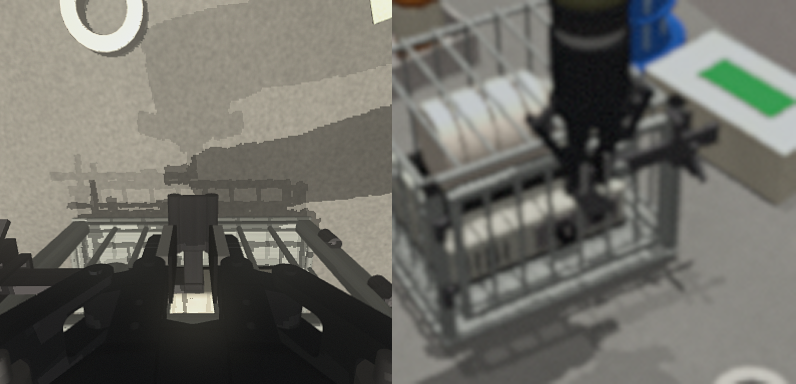

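The wrist view shows the tab at the far end of the finger gap, with the stem between the pads. The pads read 17 mm apart with no grip force. I'll overlay the model to see the mismatch.

```bash
python3 - <<'E'
from h import *
a=manip.read_camera("wrist")[:,:,::-1].copy()
th=-.078;ex=np.array([np.cos(th),np.sin(th),0]);ey=np.array([-np.sin(th),np.cos(th),0])
s=4;x0,y0=170,170
big=cv2.resize(a[y0:y0+145,x0:x0+190],None,fx=s,fy=s,interpolation=2)
c=np.array([618.5,94,0])
for z,col in((201,(0,255,0)),(193,(0,0,255))):
    P=proj("wrist",[c+u*15*ex+v*18*ey+[0,0,z] for u,v in((-1,-1),(1,-1),(1,1),(-1,1))])
    cv2.polylines(big,[((P-[x0,y0])*s).astype(int)],True,col,1)
p=manip.state()["tool_pos"]
for dz in(0,-17):
    q=(proj("wrist",[p+[0,0,dz]])[0]-[x0,y0])*s;print(q);cv2.circle(big,tuple(int(v) for v in q),5,(255,255,0),1)
cv2.imwrite("pics/m4.png",big)
E
```

```text
[339.3844703  223.60609448]
[338.56383173 185.08806335]
```

View pics/m4.png

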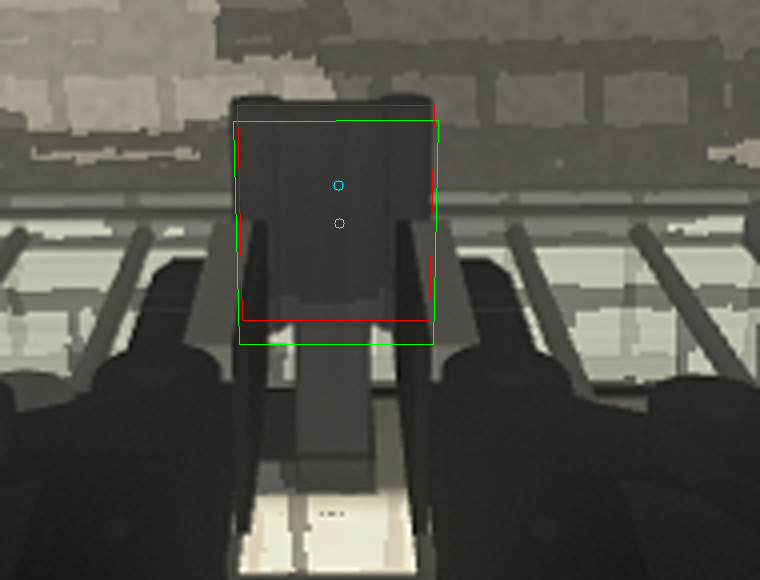

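```bash
python3 - <<'E'
from h import *
p=manip.state()["tool_pos"];out=[]
for c in("side","scene"):
    a=manip.read_camera(c)[:,:,::-1].copy();o=proj(c,[p])[0].astype(int)-[30,40];s=6
    big=cv2.resize(a[o[1]:o[1]+90,o[0]:o[0]+65],None,fx=s,fy=s,interpolation=2)
    for P,col in((p,(0,255,255)),(p-[0,0,17],(0,0,255)),([618.5,94,201],(0,255,0))):
        q=((proj(c,[P])[0]-o+.5)*s).astype(int);print(c,q);cv2.circle(big,tuple(int(v) for v in q),4,col,1)
    out.append(big)
cv2.imwrite("pics/m5.png",np.hstack(out))
E
```

```text
side [186 244]
side [186 271]
side [187 236]
scene [183 243]
scene [179 262]
scene [184 238]
```

View pics/m5.png

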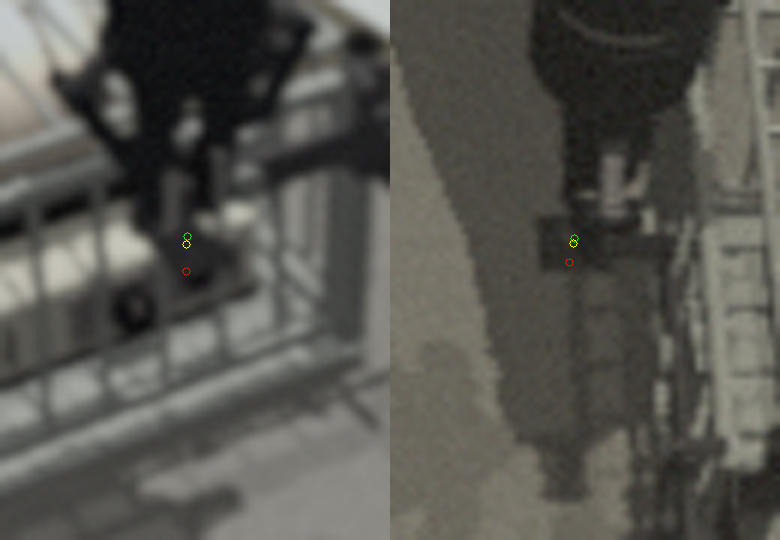

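```bash
python3 - <<'E'
from h import *
p=manip.state()["tool_pos"]
rw=ray("wrist",(170+332/4,170+283/4))
os=proj("side",[p])[0].astype(int)-[30,40];oc=proj("scene",[p])[0].astype(int)-[30,40]
rs=ray("side",os+np.array([190,225])/6-.5);rc=ray("scene",oc+np.array([218,208])/6-.5)
for n,r in(("ws",(rw,rs)),("wc",(rw,rc)),("sc",(rs,rc)),("all",(rw,rs,rc))):
    P=tri(*r);print(n,(P-p).round(1),[np.linalg.norm(np.cross(P-o,d)).round(1) for o,d in r])
o,d=rw
for z in (180,190,200,210,220): print((o+d*(z-o[2])/d[2]-p).round(1))
# tab from wrist m4 + scene m5 + side m5
tw=ray("wrist",(170+334/4,170+203/4));tc=ray("scene",oc+np.array([(540+600)/2-390,243])/6-.5);ts=ray("side",os+np.array([200,255])/6-.5)
for r in((tw,tc),(tw,ts),(tw,tc,ts)):P=tri(*r);print("tab",P.round(1),[np.linalg.norm(np.cross(P-o,d)).round(1) for o,d in r])
s=manip.state();print(s["q"].round(3))
E
```

```text
ws [2.8 4.  8.8] [np.float64(2.0), np.float64(2.0)]
wc [-1.2  8.2 20.5] [np.float64(7.6), np.float64(7.6)]
sc [-2.   8.  14.7] [np.float64(9.9), np.float64(9.9)]
all [-0.7  6.4 14.6] [np.float64(3.8), np.float64(8.1), np.float64(11.8)]
[  2.5  17.4 -16.3]
[ 2.2 12.8 -6.3]
[1.8 8.1 3.7]
[ 1.4  3.4 13.7]
[ 1.1 -1.3 23.7]
tab [618.3  91.5 196.3] [np.float64(0.9), np.float64(0.9)]
tab [620.3  90.1 192.2] [np.float64(2.6), np.float64(2.6)]
tab [619.1  90.2 194.5] [np.float64(1.1), np.float64(3.1), np.float64(4.2)]
[ 0.151  0.44   0.096  1.227  0.    -1.338]
```

Triangulation puts the fingertips above the tab, higher than I assumed from the reported pose. I'll open, go 25 mm lower straddling the tab, and close there while watching the width.

move_arm([
  [[0.75, 0, 0, 0, 0, 0, 0], [0.75, 0, 0, 0, 0, 0, 0], [0.75, 2, 0, 0, 0, 0, 0], [0.75, 0, 0, 8, 0, 0, 0], [0.75, 0, 0, 8, 0, 0, 0], [0.75, 0, 0, 6, 0, 0, 0], [0.25, 0, 0, 0, 0, 0, 0], [0.25, 0, 0, 0, 0, 0, 0], [0.25, 0, 0, 0, 0, 0, 0], [0.25, 0, 0, 0, 0, 0, 0]],
])

```text
time: 7.08
tool_pos: [617.8, 92.0, 174.7]
tcp_rot: [-2.129, 2.31, -0.0]
force: [-2.2, -0.5, 1.7]
gripper_width: 0.313
finger_force: 59.0
```

```bash
python3 - <<'E'
from h import *
s=manip.state();print(s["time"],s["tool_pos"],s["gripper_width"],s["finger_force"],s["force"],s["moment"])
a=manip.read_camera("wrist")[:,:,::-1];print(manip.look_for("wrist","thumb_lever")[:1])
b=manip.read_camera("side")[:,:,::-1];o=proj("side",[[618,92,196]])[0].astype(int)-[25,35]
cv2.imwrite("pics/m6.png",np.hstack([cv2.resize(a[170:315,170:330],None,fx=3,fy=3,interpolation=2),cv2.resize(b[o[1]:o[1]+87,o[0]:o[0]+62],(310,435),interpolation=2)]))
E
```

```text
7.075 [617.81190358  92.03147195 174.68751188] 0.31297487957484793 59.00664746761322 [-2.24499991 -0.45788205  1.71995855] [0.02069551 0.25752268 0.00628552]
[{'location': [251.8, 252.1], 'p': 0.86}]
```

The fingers now grip the tab: opening 0.31, 59 N on the pads. I'll press the lever as a turn about the latch pivot, starting small and checking the force.

move_arm([
  [[0.25, 0, -0.6, 2.7, 0.05, 0, 0], [0.25, 0, -0.6, 2.7, 0.05, 0, 0], [0.25, 0, 0, 0, 0, 0, 0]],
])

```text
time: 7.6
tool_pos: [619.0, 91.6, 169.4]
tcp_rot: [-2.081, 2.259, -0.115]
force: [-0.5, -1.8, 0.9]
gripper_width: 0.309
finger_force: 59.8
```

```bash
python3 - <<'E'
from h import *
s=manip.state();print(s["time"],s["tool_pos"],s["gripper_width"],s["finger_force"],s["force"],s["moment"])
E
```

```text
7.6 [618.97726434  91.6300252  169.38080708] 0.30852380435915383 59.782233238220215 [-0.47079382 -1.8485608   0.93544758] [-0.14285669  0.02727134 -0.00260989]
```

Forces are tiny, so the turn about the pivot is right. I'll continue to about 0.32 rad.

move_arm([
  [[0.25, 0, -0.6, 2.7, 0.05, 0, 0], [0.25, 0, -0.6, 2.7, 0.05, 0, 0], [0.25, 0, -0.6, 2.7, 0.05, 0, 0], [0.25, 0, -0.6, 2.7, 0.05, 0, 0], [0.25, 0, -0.2, 1.1, 0.02, 0, 0], [0.25, 0, 0, 0, 0, 0, 0]],
])

```text
time: 8.35
tool_pos: [623.8, 91.6, 157.9]
tcp_rot: [-1.969, 2.136, -0.344]
force: [-2.8, -1.3, 2.7]
gripper_width: 0.317
finger_force: 60.3
```

```bash
python3 - <<'E'
from h import *
s=manip.state();print(s["time"],s["q"].round(2),s["gripper_width"],s["force"],s["moment"])
M=R.from_rotvec(s["tcp_rot"]).as_matrix();p=s["tool_pos"]
H=np.array([482.1,166.5,0])
print(p,M.round(3),"r in hinge plane",(p-H).round(1))
a=.06
Rz=R.from_euler('z',-a).as_matrix()
print("shift/row tool",(M.T@((Rz-np.eye(3))@((p-H)*[1,1,0]))).round(2),"turn",(M.T@[0,0,-a]).round(4))
E
```

```text
8.35 [ 0.19  0.25 -0.36  0.65 -0.08 -1.31] 0.3169583104488047 [-2.7967569  -1.27829193  2.73275832] [-0.17698998  0.46760041 -0.00586019]
[623.84100184  91.56199758 157.86919034] [[-0.081 -0.946  0.313]
 [-0.997  0.077 -0.026]
 [ 0.    -0.314 -0.949]] r in hinge plane [141.7 -74.9 157.9]
shift/row tool [ 8.72  3.85 -1.27] turn [-0.      0.0188  0.057 ]
```

Latch at about 0.32 rad with low forces. I'll start the swing about the hinge gently.

move_arm([
  [[0.25, 3.6, 1.6, -0.5, 0, 0.008, 0.024], [0.25, 3.6, 1.6, -0.5, 0, 0.008, 0.024], [0.25, 7.3, 3.2, -1.1, 0, 0.0157, 0.0475], [0.25, 7.3, 3.2, -1.1, 0, 0.0157, 0.0475], [0.25, 7.3, 3.2, -1.1, 0, 0.0157, 0.0475], [0.25, 3.6, 1.6, -0.5, 0, 0.008, 0.024], [0.25, 0, 0, 0, 0, 0, 0]],
])

```text
time: 9.22
tool_pos: [603.7, 61.5, 157.9]
tcp_rot: [-1.728, 2.364, -0.383]
force: [0.1, -1.5, 0.3]
gripper_width: 0.316
finger_force: 60.1
```

```bash
python3 - <<'E'
from h import *
s=manip.state();print(s["time"],s["q"].round(2),s["gripper_width"],s["force"],s["moment"])
M=R.from_rotvec(s["tcp_rot"]).as_matrix();p=s["tool_pos"];print(p,M.round(3))
for c in("side","scene"):
  manip.read_camera(c);print(c,[(t,manip.look_for(c,t)[:1]) for t in("thumb_lever","latch_pivot")])
H=np.array([482.1,166.5,0]);ps=np.array([623.8,91.6,157.9])
a=-.225;print("expected p",R.from_euler('z',a).apply(ps-H)+H)
L=R.from_euler('z',a).apply([140*.997-62*.0785,-140*.0785-62*.997,178])+H;print(proj("side",[L]),proj("scene",[L]))
E
```

```text
9.225 [ 0.19  0.22 -0.39  0.67 -0.15 -1.1 ] 0.3161412119405611 [ 0.13930013 -1.47333414  0.34752344] [-0.12086616  0.05481388 -0.1449066 ]
[603.68883914  61.53302381 157.9095927 ] [[-0.303 -0.904  0.3  ]
 [-0.953  0.288 -0.096]
 [ 0.001 -0.315 -0.949]]
side [('thumb_lever', []), ('latch_pivot', [{'location': [269.1, 121.1], 'p': 0.72}])]
scene [('thumb_lever', []), ('latch_pivot', [{'location': [305.5, 207.2], 'p': 0.64}])]
expected p [603.51765845  61.87374987 157.9       ]
[[248.13577161 140.12713935]] [[289.98526156 198.99117828]]
```

The gate is following (the pivot moved from column 317 to 305 in the scene view). I'll carry on.

move_arm([
  [[0.25, 3.6, 1.6, -0.5, 0, 0.008, 0.024], [0.25, 7.3, 3.2, -1.1, 0, 0.0157, 0.0475], [0.25, 7.3, 3.2, -1.1, 0, 0.0157, 0.0475], [0.25, 7.3, 3.2, -1.1, 0, 0.0157, 0.0475], [0.25, 7.3, 3.2, -1.1, 0, 0.0157, 0.0475], [0.25, 7.3, 3.2, -1.1, 0, 0.0157, 0.0475], [0.25, 7.3, 3.2, -1.1, 0, 0.0157, 0.0475], [0.25, 7.3, 3.2, -1.1, 0, 0.0157, 0.0475], [0.25, 7.3, 3.2, -1.1, 0, 0.0157, 0.0475], [0.25, 7.3, 3.2, -1.1, 0, 0.0157, 0.0475], [0.25, 7.3, 3.2, -1.1, 0, 0.0157, 0.0475], [0.25, 7.3, 3.2, -1.1, 0, 0.0157, 0.0475], [0.25, 7.3, 3.2, -1.1, 0, 0.0157, 0.0475], [0.25, 7.3, 3.2, -1.1, 0, 0.0157, 0.0475], [0.25, 3.6, 1.6, -0.5, 0, 0.008, 0.024], [0.25, 0, 0, 0, 0, 0, 0]],
])

```text
time: 11.52
tool_pos: [506.6, 7.5, 158.3]
tcp_rot: [-0.833, 2.899, -0.472]
force: [2.7, -5.2, -1.1]
gripper_width: 0.315
finger_force: 59.9
```

```bash
python3 - <<'E'
from h import *
s=manip.state();print(s["time"],s["q"].round(2),s["gripper_width"],s["finger_force"],s["force"],s["moment"])
M=R.from_rotvec(s["tcp_rot"]).as_matrix();p=s["tool_pos"];print(p,M.round(3))
H=np.array([482.1,166.5,0]);ps=np.array([623.8,91.6,157.9])
yaw=np.arctan2(M[1,0],M[0,0])-np.arctan2(-.997,-.081);print("yaw",yaw,"expected p",R.from_euler('z',yaw).apply(ps-H)+H)
E
```

```text
11.525 [ 0.22  0.17 -0.45  0.84 -0.3  -0.36] 0.31502276830717457 59.89503085613251 [ 2.65955298 -5.22158685 -1.08338135] [-0.55744233 -0.34535149 -0.48166511]
[506.6196782    7.54587791 158.27676828] [[-0.848 -0.503  0.168]
 [-0.531  0.804 -0.269]
 [ 0.    -0.317 -0.948]]
yaw -0.9304264676846672 expected p [506.70420094   8.1221818  157.9       ]
```

move_arm([
  [[0.25, 3.6, 1.6, -0.5, 0, 0.008, 0.024], [0.25, 7.3, 3.2, -1.1, 0, 0.0157, 0.0475], [0.25, 7.3, 3.2, -1.1, 0, 0.0157, 0.0475], [0.25, 7.3, 3.2, -1.1, 0, 0.0157, 0.0475], [0.25, 7.3, 3.2, -1.1, 0, 0.0157, 0.0475], [0.25, 7.3, 3.2, -1.1, 0, 0.0157, 0.0475], [0.25, 7.3, 3.2, -1.1, 0, 0.0157, 0.0475], [0.25, 7.3, 3.2, -1.1, 0, 0.0157, 0.0475], [0.25, 7.3, 3.2, -1.1, 0, 0.0157, 0.0475], [0.25, 7.3, 3.2, -1.1, 0, 0.0157, 0.0475], [0.25, 7.3, 3.2, -1.1, 0, 0.0157, 0.0475], [0.25, 7.3, 3.2, -1.1, 0, 0.0157, 0.0475], [0.25, 5.8, 2.6, -0.8, 0, 0.0126, 0.038], [0.25, 3.6, 1.6, -0.5, 0, 0.008, 0.024], [0.25, 0, 0, 0, 0, 0, 0]],
])

```text
time: 13.4
tool_pos: [406.8, 25.2, 158.3]
tcp_rot: [-0.124, -3.087, 0.5]
force: [2.1, -4.7, -1.7]
gripper_width: 0.316
finger_force: 60.1
```

```bash
python3 - <<'E'
from h import *
s=manip.state();print(s["time"],s["q"].round(2),s["gripper_width"],s["finger_force"],s["force"],s["moment"])
M=R.from_rotvec(s["tcp_rot"]).as_matrix();p=s["tool_pos"];print(p,M.round(3))
H=np.array([482.1,166.5,0]);ps=np.array([623.8,91.6,157.9])
yaw=np.arctan2(M[1,0],M[0,0])-np.arctan2(-.997,-.081);print("yaw",yaw,"expected p",R.from_euler('z',yaw).apply(ps-H)+H)
E
```

```text
13.4 [ 0.31  0.18 -0.44  1.08 -0.3   0.41] 0.316320391250751 60.10786235332489 [ 2.09047821 -4.68041078 -1.6710054 ] [-0.44958859 -0.68921603 -0.58077706]
[406.83893831  25.19760827 158.34660856] [[-0.997  0.076 -0.025]
 [ 0.08   0.946 -0.315]
 [-0.001 -0.316 -0.949]]
yaw 4.713347886952805 expected p [407.33591148  24.72824306 157.9       ]
```

The gate has turned 1.57 rad. I'll let the lever back up along the same arc before opening.

move_arm([
  [[0.25, 0, 0.5, -2.7, -0.05, 0, 0], [0.25, 0, 0.5, -2.7, -0.05, 0, 0], [0.25, 0, 0.5, -2.7, -0.05, 0, 0], [0.25, 0, 0.5, -2.7, -0.05, 0, 0], [0.25, 0, 0.5, -2.7, -0.05, 0, 0], [0.25, 0, 0.5, -2.7, -0.05, 0, 0], [0.25, 0, 0.2, -1.1, -0.02, 0, 0], [0.25, 0, 0, 0, 0, 0, 0], [0.45, 0, 0, 0, 0, 0, 0], [0.75, 0, 0, 0, 0, 0, 0], [0.75, 0, 0, 0, 0, 0, 0], [0.75, 0, 0, 0, 0, 0, 0]],
])

```text
time: 14.9
tool_pos: [407.5, 32.4, 174.8]
tcp_rot: [0.122, 3.139, 0.001]
force: [-0.7, -0.6, 0.0]
gripper_width: 0.747
finger_force: 0.0
```

```bash
python3 - <<'E'
from h import *
s=manip.state();print(s["time"],s["tool_pos"],s["gripper_width"],s["finger_force"],s["force"])
M=R.from_rotvec(s["tcp_rot"]).as_matrix();print(M.round(3))
a=manip.read_camera("wrist")[:,:,::-1];l=manip.look_for("wrist","thumb_lever");print(l[:1])
if l: print(atz("wrist",l[0]["location"],197))
cv2.imwrite("pics/m7.png",a)
E
```

```text
14.9 [407.47556993  32.42784946 174.82783897] 0.7468533714124908 0.0 [-0.71133306 -0.64980074  0.03279616]
[[-0.997  0.078  0.   ]
 [ 0.078  0.997  0.001]
 [-0.     0.001 -1.   ]]
[{'location': [249.2, 252.2], 'p': 0.8}]
[415.70350168  29.46509881 197.        ]
```

View pics/m7.png

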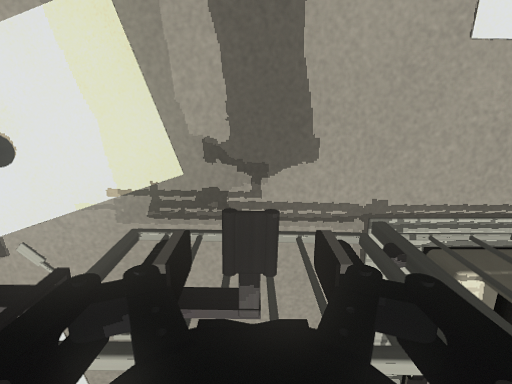

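The tab at (250,245) is free between the open fingers, the bar looks level, and the gate stands square. I'll raise the gripper clear and verify.

move_arm([
  [[0.75, 0, 0, -10, 0, 0, 0], [0.75, 0, 0, -20, 0, 0, 0], [0.75, 0, 0, -30, 0, 0, 0], [0.75, 0, 0, -40, 0, 0, 0], [0.75, 0, 0, -40, 0, 0, 0], [0.75, 0, 0, 0, 0, 0, 0], [0.75, 0, 0, 0, 0, 0, 0], [0.75, 0, 0, 0, 0, 0, 0], [0.75, 0, 0, 0, 0, 0, 0]],
])

```text
time: 16.12
tool_pos: [406.8, 32.0, 313.9]
tcp_rot: [-0.124, -3.138, -0.0]
force: [0.6, 0.6, 1.1]
gripper_width: 0.747
finger_force: 0.0
```

```bash
python3 - <<'E'
from h import *
s=manip.state();print(s["time"],s["tool_pos"],s["force"])
a=manip.read_camera("wrist");print(manip.look_for("wrist","thumb_lever")[:1]);b=manip.read_camera("side")
print(proj("wrist",[[409.3,31.7,199]]))
cv2.imwrite("pics/m8.png",np.hstack([cv2.resize(a,(400,300)),cv2.resize(b,(400,300))])[:,:,::-1])
E
```

```text
16.125 [406.79180318  31.97763395 313.87113063] [0.57594587 0.60046474 1.07055263]
[{'location': [250.0, 189.8], 'p': 0.76}]
[[252.630058   182.21187039]]
```

View pics/m8.png

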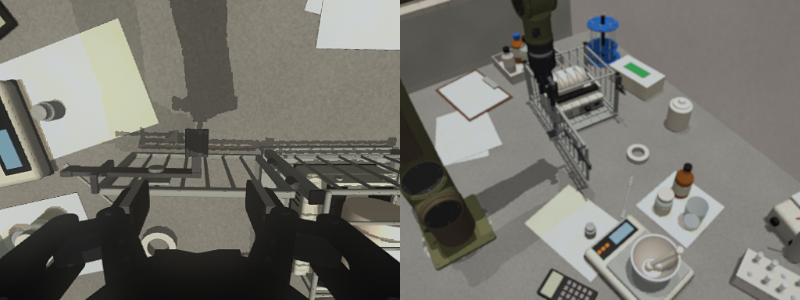

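The wrist view shows the bar level with the lever at (196,142) untouched. The side view shows the gate standing square to the guard and everything else undisturbed. I'm handing it in.

```bash
python3 -c "
from workcell import manip
print(manip.sign_off())"
```

```text
the job is handed in; nothing more can be done
None
```

The gate stands open about square to the guard (swung about 1.57 rad), with the lever let go, the latch bar level, nothing visibly disturbed on the bench and the arm clear; I handed the job in at about 16 s, but sign-off returned no verdict.

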